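# Tip the beech block down and bar the puzzle tray's mouth

## Robot

A 6-joint arm with a two-finger parallel gripper is mounted at the origin on the work surface. World frame = base frame: x ahead of the robot, y to its left, z up, the work surface at z = 0. Lengths are in m, angles in rad, forces in N, time in s.
With the tool pointing down it reaches from about 0.25 to 0.85 m from the base axis. Payload 12.5 kg.
Tool frame: the origin (TCP) lies midway between the tips of the shut fingers; the grasp point (between the pads) lies arm.tcp_to_grasp behind it (arm.tcp_to_grasp is the distance from the TCP to the grasp point, in m); z points along the fingers, y is the line along which they close (so a half turn about z gives the same grasp; the last joint's range is limited). The gripper opens to 93 mm and grips with 3 to 60 N. Pads are 15 mm wide; open, the fingers measure 128 mm over their backs; the gripper's body (75 mm by 188 mm) begins 65 mm behind the grasp point.
Start: joints at [1.256, 0.351, 1.652, -0, 1.139, -0.085], TCP at [0.125, 0.536, 0.219] pointing down, gripper open.
Joint ranges: [-2.75, 2.75], [-0.79, 2.1], [0.01, 2.65], [-1.57, 4.71], [0.07, 3.14], [-2.87, 2.87]. Speed limits (rad/s): [2.22, 2.22, 2.79, 3.14, 3.14, 3.14].

## Interface

Orientations are given as a unit quaternion [w, x, y, z].
In Python, from station import arm gives the robot as it stands.
- The arm moves only by the tool send_rows, never from a script. Its arguments are lists of equal length, an entry for each row: "dr": the turn, a rotation vector about the tool's x, y, z each as a share of 60 degrees, from -1 to 1, a list of three; "dp": the shift along the tool's x, y, z each as a share of 0.3 m, from -1 to 1, a list of three; "claw": the opening in per cent of the stroke, from 0 (shut) to 100 (fully open). In form: {"dr": [[ax, ay, az], ...], "dp": [[tx, ty, tz], ...], "claw": [claw, ...]}. A call has 1 to 5 rows; each row is the pose to reach, as a shift and turn from the pose commanded when the call began, along the tool's axes at that moment; what a row does not reach only later rows make up. A row lasts 1/10 s, in which the tool goes at most 50 mm and 8.59 degrees, less where a joint would pass 70% of its speed; a pose out of reach is approached as far as the arm can. A call with a number of a shift or a turn outside -1 to 1 is refused whole. A call with a gripper value outside its range is refused whole. The fingers move at their own pace and stop on an object; "newtons" is the grip in N (left out, the last holds). Time passes only in rows, so rows that repeat a pose let the fingers close. It gives the time, the measured TCP pose, the force, the opening and the grip force at its end, in the units of the state.
- arm.get_obs(): the state, without advancing time (a new reading comes with each control period).
- arm.get_image(name): name is "scene" or "top" or "wrist"; returns a dict with "pixels" (420x560x3 uint8, blue, green, red), "depth" (420x560 float32, m along the optical axis (not along the pixel's ray), 0 where there is no reading), "fov_y" (degrees; the focal length in pixels is half the picture's height over the tangent of half this angle, whatever the lens; pixels are square), "cx", "cy" (the principal point, pixels), "R" (3x3) and "t" (3): a world point X has camera coordinates R X + t. Camera axes: x right, y down, z forward; pixel columns grow to the right and rows downward; lengths in m; the calibration is good to about 2 mm. A picture is of the moment at which its call begins.
- arm.sign_off(): hands the job in; it is judged then, once.
The state is a dict: "time_s": time; "q": joint angles; "joint_velocities": joint speeds; "effort": joint torques, N m; "tcp_pos": TCP position; "tcp_rot": TCP orientation; "ft_force": force on the tool from outside, world axes, zero at the start; "wrist_torque": the same for the moment, N m; "grip_width": opening from 0.0 (shut) to 1.0 (fully open); "grip_force": force on a finger pad.
Only numpy, scipy, OpenCV 4.12 (cv2) and the standard library are available. Lean on these libraries where they do the work, as an engineer would, in place of code of your own. Each camera call takes 0.05 s, during which the arm holds its last target. There are 200 camera calls.

## Task

Pieces slide out of the open mouth of the puzzle sorting tray: push over the tall beech block that stands by one end of the tray's mouth side, so that it falls flat along that side, then push the lying block up flush against the tray so that it covers the whole mouth. Only push it: never pick it up or carry it, and leave the other things on the desk where they are. Finish clear of everything.

Things in the scene. Friction and masses are not known exactly. Their poses are not given: they have to be found in the camera images.
- tray: Puzzle sorting tray, dark wood with cork floor, fixed to the desk, flat puzzle pieces in it. Outer size 150 (x) x 200 mm (y), walls 22 mm high, 8 mm thick. Its front wall (a 200 mm side, facing away from the robot) has a 100 mm gap in the middle, the mouth, with 50 mm of wall each side. Origin under its centre; x points to the front wall, roughly away from the robot but up to 0.3 rad askew; z up.
- mouth (a point): Middle of the tray's mouth, on the outer face of the front wall at desk level. Axes: x points level out of the mouth, away from the tray and square to the front wall; y runs level along the front wall; z up. The tray spans x -150 to 0 and y -100 to +100 mm in this frame.
- block_center (a point): Centre of the beech block, a plain light-wood bar 50 x 50 x 150 mm with small brass dots, 0.2 to 0.35 kg. It starts standing on end (centre 75 mm up). z axis: along its length, up at the start; x and y square to the 50 mm faces. Once it lies flush against the tray's front wall its centre is 25 mm in front of the mouth point and 25 mm up.
- block: The same beech block, origin at the middle of its lower end. It starts about 100 mm to one side (+y or -y) of the mouth's middle, its centre 60 to 85 mm in front of the front wall, turned up to 0.15 rad from the tray. Pushed high up towards the mouth's middle it tips over its lower inner edge and lies along the front wall, some cm short of it and roughly centred on the mouth.
- card: Small flat square of paper (36 mm, thinner than 1 mm) stuck on the desk by the other end of the mouth side; it is no obstacle and the block may lie over it. Origin at its centre.
- dish: Blue ceramic dish with two puzzle pieces in it, 90 mm across, 24 mm high, standing on the far side of the block's landing place, about 200 mm in front of the mouth. Origin under its centre. Leave alone.
- jar: Small closed jar, 40 mm across, 60 mm high, standing beside the tray. Origin under its centre. Leave alone.
- pawn: Dark turned wooden pawn, 32 mm across, 50 mm high, standing beside the tray. Origin under its centre. Leave alone.
- corner: L-shaped beech corner block, 30 mm high, arms 90 mm and 90 mm long, 30 mm wide, lying flat. Origin at desk level in the middle of the first arm. Leave alone.
- magnifier: Silver-plated magnifier lying flat: 80 mm ring with a 100 mm handle along its -x axis, 12 mm high. Origin under the ring's centre. Leave alone.
- lantern: Tin lantern, 90 mm across, 180 mm high with its bail. Origin under its centre. Leave alone.
- mug: White mug, 80 mm across, 90 mm high. Origin under its centre. Leave alone.
Mind the look-alikes: they are no part of the job. What is shaped like the block but orange or turquoise is not meant. Of the things that look like the tray, take the one that is farthest to the robot's left at the start.

How it is judged:
By the outcome, as a careful person would: the job done as asked, in the order asked, and still so for the second after the job is handed in, with the robot touching nothing.
It also fails if it takes over 54 s, if anything falls off the work surface, if the arm or the gripper's body presses on something with over 40 N, if the wrist force passes 120 N, or if a joint passes its speed limit or range.

## Working session

There is one attempt and no reset: what is moved stays moved. The work goes in short steps, Python scripts to look and compute and a tool call to move; the robot and the scene stay as the last step left them, time stands still between calls to the robot, and variables do not carry over. Pictures are saved under pics/ and viewed, at most 10 in all, crops included, and the job is handed in when it is done.

Besides the shell and the picture viewer there is one more tool, called after "Call:" as name(argument=value, ...), one argument or row to a line, values as JSON. send_rows: Moves the arm, as the interface text tells. Its arguments: {"type":"object","properties":{"dr":{"type":"array"},"dp":{"type":"array"},"claw":{"type":"array"},"newtons":{"type":"number"}},"required":["dr","dp","claw"]}

```bash
mkdir -p pics
cat > h.py <<'E'
import numpy as np, cv2, pickle
from station import arm
def grab(n):
    im=arm.get_image(n); return im
def f(im): return im["pixels"].shape[0]/2/np.tan(np.radians(im["fov_y"])/2)
def cloud(im):
    d=im["depth"]; F=f(im); v,u=np.mgrid[:d.shape[0],:d.shape[1]]
    P=np.stack([(u-im["cx"])/F*d,(v-im["cy"])/F*d,d],-1)
    return (P-np.array(im["t"]))@np.array(im["R"])
def ray(im,u,v,z):
    R=np.array(im["R"]);c=-R.T@np.array(im["t"]);d=R.T@np.array([(u-im["cx"])/f(im),(v-im["cy"])/f(im),1])
    return c+d*(z-c[2])/d[2]
E
python3 - <<'E'
from h import *
for n in ("top","scene"):
    im=grab(n); pickle.dump(im,open(n+".pkl","wb")); cv2.imwrite(f"pics/{n}0.png",im["pixels"]); print(n,-np.array(im["R"]).T@im["t"])
o=arm.get_obs();print(o["time_s"],o["tcp_pos"],o["tcp_rot"],arm.tcp_to_grasp)
E
```

```text
top [0.28391725 0.01144751 1.39145968]
scene [ 1.24580835 -0.05061997  0.85838328]
0.1 [0.12518298 0.53524951 0.21816801] [-8.93122086e-05  1.14638993e-01  9.93407086e-01 -5.05503377e-04] 0.0188
```

View pics/top0.png

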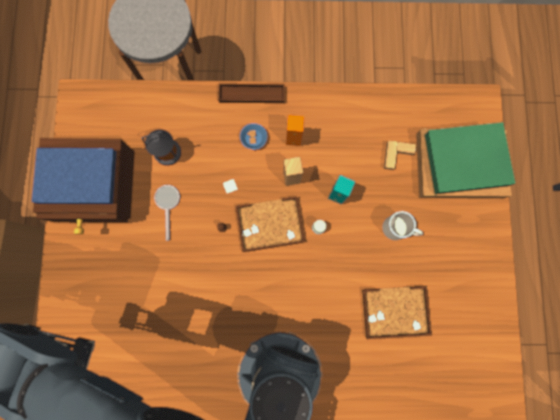

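View pics/scene0.png

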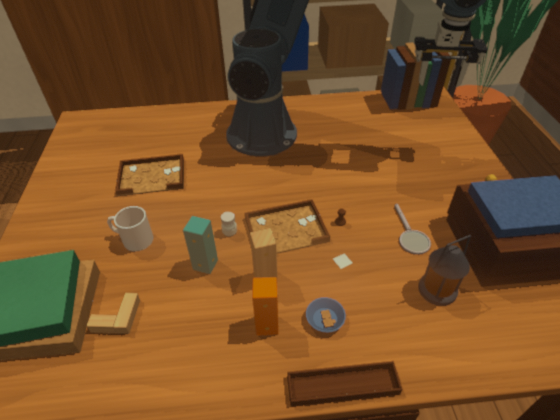

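The top view shows our tray at (270,223), the beech block at (293,168), the card at (230,186), the dish at (254,137), the orange block at (295,128), the turquoise block at (343,188), the jar at (320,227) and the pawn at (222,227). The scene view confirms it. Next I measure these.

Run:
```python
from h import *
im=pickle.load(open("top.pkl","rb")); P=cloud(im); px=im["pixels"]
hsv=cv2.cvtColor(px,cv2.COLOR_BGR2HSV)
v,u=np.mgrid[:420,:560]
def box(a,b,c,d): return (u>=a)&(u<=b)&(v>=c)&(v<=d)
def rect(m,n):
    q=P[m][:,:2]; (c,s,a)=cv2.minAreaRect((q*1000).astype(np.float32)); print(n,m.sum(),np.round(c,0),np.round(s,0),round(a,1),"z",np.round(np.median(P[m][:,2]),3)); return cv2.boxPoints((c,s,a))
top=(P[...,2]>.14)&(P[...,2]<.16)
for n,b in dict(beech=(278,310,150,190),orange=(280,310,112,150),turq=(325,362,170,208)).items(): rect(top&box(*b),n)
m=(P[...,2]>.014)&(P[...,2]<.03)&box(230,310,190,255)
b=rect(m,"trayz"); print(b.round())
m=(hsv[...,2]<70)&box(230,310,192,255)
print("dark",m.sum())
cs,_=cv2.findContours(m.astype(np.uint8),cv2.RETR_EXTERNAL,cv2.CHAIN_APPROX_NONE)
c=max(cs,key=len)[:,0]; W=np.array([ray(im,a,b,.022)[:2] for a,b in c])*1000
r=cv2.minAreaRect(W.astype(np.float32)); print(r, cv2.boxPoints(r).round())
rect((P[...,2]>.01)&(P[...,2]<.04)&box(238,272,120,155),"dish")
rect((P[...,2]>.045)&(P[...,2]<.08)&box(308,332,215,240),"jar")
for n,p in dict(card=(230,186)).items(): print(n,ray(im,*p,0))
cv2.imwrite("pics/c.png",cv2.resize(px[100:260,200:370],None,fx=4.6,fy=3.7,interpolation=cv2.INTER_CUBIC))
```

```text
beech 287 [615. -34.] [50. 50.] 10.3 z 0.151
orange 285 [747. -41.] [50. 52.] 85.5 z 0.151
turq 299 [ 559. -184.] [50. 51.] 66.7 z 0.151
trayz 544 [461.  35.] [151. 201.] 9.9 z 0.022
[[370. 121.]
 [404. -77.]
 [552. -51.]
 [518. 147.]]
dark 0Traceback (most recent call last):
  File "<stdin>", line 15, in <module>
ValueError: max() iterable argument is empty
```

```bash
cat >> h.py <<'E'
from scipy.spatial.transform import Rotation as Ro
M=np.array([.535,.048,0]); th=np.radians(9.9)
Rm=Ro.from_euler('z',th).as_matrix()
Rt=np.column_stack([-Rm[:,0],Rm[:,1],[0,0,-1]])  # tool: y along wall, z down
def plan(p):
    o=arm.get_obs(); w,x,y,z=o["tcp_rot"]; R=Ro.from_quat([x,y,z,w]).as_matrix()
    q=Rm.T@(np.array(o["tcp_pos"])-M)
    print("t",o["time_s"],"mouth-frame tcp mm",(q*1000).round(1),"F",np.round(o["ft_force"],1),"grip",o["grip_width"])
    print("dp",(R.T@(M+Rm@(np.array(p)/1000)-o["tcp_pos"])/.3).round(3),"dr",(Ro.from_matrix(R.T@Rt).as_rotvec()/np.radians(60)).round(3))
E
python3 -c "
from h import *
plan([65,-170,220])"
```

```text
t 0.1 mouth-frame tcp mm [-319.9  550.5  218.2] F [ 0.1 -0.3  0.6] grip 1.0013565131212667
dp [-2.121 -1.707 -0.004] dr [-0.001 -0.    -0.384]
```

Call:
send_rows(
  dr=[
    [0,0,-0.13],
    [0,0,-0.25],
    [0,0,-0.384],
    [0,0,-0.384],
    [0,0,-0.384],
  ],
  dp=[
    [-0.13,-0.1,0],
    [-0.26,-0.2,0],
    [-0.38,-0.31,0],
    [-0.51,-0.41,0],
    [-0.64,-0.51,0],
  ],
  claw=[0,0,0,0,0],
)

```text
time_s: 0.6
tcp_pos: [0.2774, 0.3418, 0.2185]
tcp_rot: [-0.0, -0.087, 0.996, -0.0]
ft_force: [1.5, 0.8, 0.8]
grip_width: 0.622
grip_force: 0.0
```

```bash
python3 -c "
from h import *
plan([65,-170,220])"
```

```text
t 0.6 mouth-frame tcp mm [-203.2  333.7  218.5] F [1.5 0.8 0.8] grip 0.6219101066322983
dp [-0.893 -1.68  -0.005] dr [-0.    -0.     0.001]
```

Call:
send_rows(
  dr=[
    [0,0,0],
    [0,0,0],
    [0,0,0],
    [0,0,0],
    [0,0,0],
  ],
  dp=[
    [-0.075,-0.14,0],
    [-0.15,-0.28,0],
    [-0.22,-0.42,0],
    [-0.3,-0.56,0],
    [-0.37,-0.7,0],
  ],
  claw=[0,0,0,0,0],
)

```text
time_s: 1.1
tcp_pos: [0.4231, 0.1538, 0.2186]
tcp_rot: [0.0, -0.086, 0.996, 0.0]
ft_force: [-0.2, 0.8, 0.0]
grip_width: 0.187
grip_force: 0.0
```

Call:
send_rows(
  dr=[
    [0,0,0],
    [0,0,0],
    [0,0,0],
    [0,0,0],
    [0,0,0],
  ],
  dp=[
    [-0.075,-0.14,0],
    [-0.15,-0.28,0],
    [-0.22,-0.42,0],
    [-0.3,-0.56,0],
    [-0.37,-0.7,0],
  ],
  claw=[0,0,0,0,0],
)

```text
time_s: 1.6
tcp_pos: [0.5684, -0.034, 0.2184]
tcp_rot: [-0.0, -0.086, 0.996, 0.0]
ft_force: [-0.1, 0.6, 0.3]
grip_width: 0.004
grip_force: 0.0
```

```bash
python3 -c "
from h import *
plan([65,-170,220])"
```

```text
t 1.6 mouth-frame tcp mm [ 18.8 -86.6 218.4] F [-0.1  0.6  0.3] grip 0.003538882023228963
dp [-0.154 -0.278 -0.006] dr [ 0.    -0.    -0.001]
```

Call:
send_rows(
  dr=[
    [0,0,0],
    [0,0,0],
    [0,0,0],
    [0,0,0],
    [0,0,0],
  ],
  dp=[
    [-0.075,-0.14,0],
    [-0.154,-0.278,0],
    [-0.154,-0.278,0.1],
    [-0.154,-0.278,0.2],
    [-0.154,-0.278,0.31],
  ],
  claw=[0,0,0,0,0],
)

```text
time_s: 2.1
tcp_pos: [0.6273, -0.1068, 0.1244]
tcp_rot: [0.0, -0.086, 0.996, -0.0]
ft_force: [0.1, -0.4, -0.3]
grip_width: 0.004
grip_force: 0.0
```

Run:
```python
from h import *
plan([65,-140,125]); cv2.imwrite("pics/s1.png",grab("scene")["pixels"][180:350,150:380].repeat(3,0).repeat(3,1))
```

```text
t 2.1 mouth-frame tcp mm [  64.3 -168.4  124.4] F [ 0.1 -0.4 -0.3] grip 0.0035073591199606185
dp [-0.002  0.095 -0.002] dr [-0.     0.    -0.001]
```

View pics/s1.png

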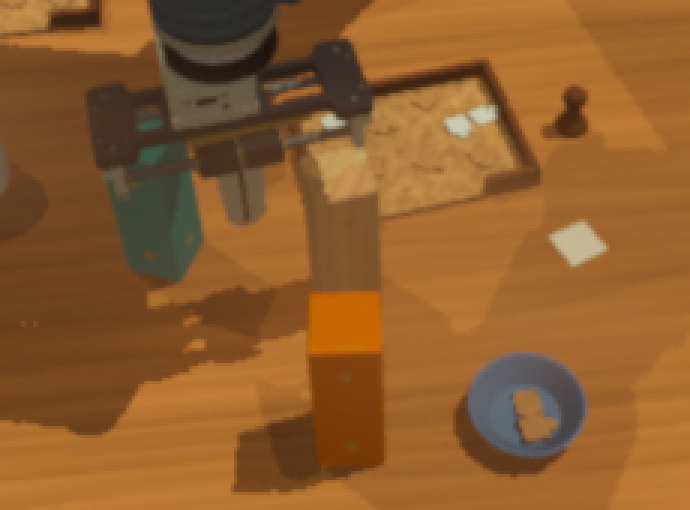

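The closed fingers, at about (245,200) in the crop, hang just beside the upper part of the beech block at (340,180). The dish, card and orange block are clear of the fall. Now I push slowly.

Call:
send_rows(
  dr=[
    [0,0,0],
    [0,0,0],
    [0,0,0],
    [0,0,0],
    [0,0,0],
  ],
  dp=[
    [0,0.05,0],
    [0,0.08,0],
    [0,0.1,0],
    [0,0.12,0],
    [0,0.14,0],
  ],
  claw=[0,0,0,0,0],
)

```text
time_s: 2.65
tcp_pos: [0.6205, -0.0645, 0.1267]
tcp_rot: [0.001, -0.086, 0.996, -0.0]
ft_force: [0.4, -0.4, 0.3]
grip_width: 0.008
grip_force: 0.2
```

Call:
send_rows(
  dr=[
    [0,0,0],
    [0,0,0],
    [0,0,0],
    [0,0,0],
    [0,0,0],
  ],
  dp=[
    [0,0.02,0],
    [0,0.03,0],
    [0,0.045,0],
    [0,0.06,0],
    [0,0.075,0],
  ],
  claw=[0,0,0,0,0],
)

```text
time_s: 3.15
tcp_pos: [0.6162, -0.0426, 0.1256]
tcp_rot: [-0.0, -0.086, 0.996, 0.0]
ft_force: [0.3, -0.0, -0.6]
grip_width: 0.003
grip_force: 0.1
```

Run:
```python
from h import *
plan([65,-85,125]); im=grab("top");P=cloud(im)
v,u=np.mgrid[:420,:560]
q=(P-M)@Rm*1000
m=(q[...,0]>25)&(q[...,0]<110)&(q[...,1]>-140)&(q[...,1]<110)&(q[...,2]>12)&(q[...,2]<175)
hs=cv2.cvtColor(im["pixels"],cv2.COLOR_BGR2HSV); m&=hs[...,1]>70
print(np.percentile(q[m],[1,50,99],axis=0).round())
cv2.imwrite("pics/s2.png",grab("scene")["pixels"][180:350,150:380].repeat(3,0).repeat(3,1))
```

```text
t 3.15 mouth-frame tcp mm [  64.4 -103.2  125.6] F [ 0.3 -0.  -0.6] grip 0.0029474490807236166
dp [-0.002  0.061  0.002] dr [ 0.    -0.    -0.001]Traceback (most recent call last):
  File "<stdin>", line 7, in <module>
    return _quantile_unchecked(
        a, q, axis, out, overwrite_input, method, keepdims, weights)
    return _ureduce(a,
                    func=_quantile_ureduce_func,
    ...<5 lines>...
                    overwrite_input=overwrite_input,
                    method=method)
    r = func(a, **kwargs)
    result = _quantile(arr,
                       quantiles=q,
    ...<2 lines>...
                       out=out,
                       weights=wgt)
    slices_having_nans = np.isnan(arr[-1, ...])
                                  ~~~^^^^^^^^^
IndexError: index -1 is out of bounds for axis 0 with size 0
```

Run:
```python
from h import *
cv2.imwrite("pics/s2.png",grab("scene")["pixels"][180:350,150:380].repeat(3,0).repeat(3,1))
```

```text
(no output)
```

View pics/s2.png

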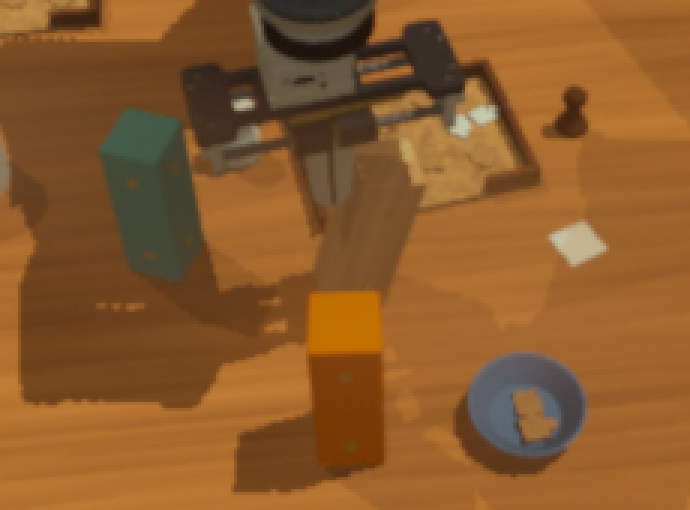

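The block leans at about 17°, with its top now at (390,165), close to balance. I'll keep pushing gently.

Call:
send_rows(
  dr=[
    [0,0,0],
    [0,0,0],
    [0,0,0],
    [0,0,0],
    [0,0,0],
  ],
  dp=[
    [0,0.02,0],
    [0,0.04,0],
    [0,0.06,0],
    [0,0.07,0],
    [0,0.07,0],
  ],
  claw=[0,0,0,0,0],
)

```text
time_s: 3.75
tcp_pos: [0.6126, -0.0217, 0.1257]
tcp_rot: [-0.0, -0.086, 0.996, 0.0]
ft_force: [0.7, 0.3, 1.4]
grip_width: 0.005
grip_force: 0.0
```

Call:
send_rows(
  dr=[
    [0,0,0],
    [0,0,0],
    [0,0,0],
    [0,0,0],
    [0,0,0],
  ],
  dp=[
    [0,0,0],
    [0,0,-0.15],
    [0,0,-0.3],
    [0,0,-0.45],
    [0,0,-0.45],
  ],
  claw=[50,100,100,100,100],
)

```text
time_s: 4.25
tcp_pos: [0.615, -0.0227, 0.2672]
tcp_rot: [0.005, -0.086, 0.996, -0.001]
ft_force: [0.6, 0.2, 0.4]
grip_width: 0.382
grip_force: 0.0
```

Run:
```python
from h import *
im=grab("scene");cv2.imwrite("pics/s3.png",im["pixels"][150:350,150:380].repeat(3,0).repeat(3,1))
P=cloud(im);q=(P-M)@Rm*1000
m=(q[...,0]>5)&(q[...,0]<125)&(q[...,1]>-90)&(q[...,1]<120)&(q[...,2]>44)&(q[...,2]<56)
print(m.sum(),cv2.minAreaRect(q[m][:,:2].astype(np.float32)))
plan([118,5,200])
```

```text
1042 ((65.45309448242188, 5.329841613769531), (52.396568298339844, 149.704833984375), 0.5159705877304077)
t 4.3 mouth-frame tcp mm [ 65.5 -83.1 263.6] F [-0.8  0.5 -1.2] grip 0.4321500373348097
dp [-0.174  0.294  0.212] dr [-0.002  0.005 -0.001]
```

View pics/s3.png

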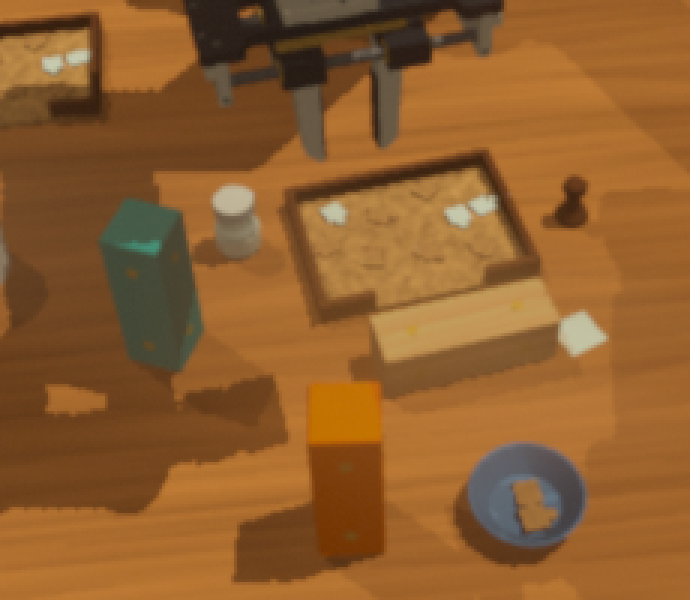

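The block lies flat, centred at mouth-frame (65, 5) mm and parallel to the wall to within 0.5°. The crop shows it at (465,330), with the dish and orange block untouched. Next I go in behind it.

Call:
send_rows(
  dr=[
    [0,0,0],
    [0,0,0],
    [0,0,0],
    [0,0,0],
    [0,0,0],
  ],
  dp=[
    [-0.08,0.12,0],
    [-0.155,0.25,0.05],
    [-0.155,0.304,0.1],
    [-0.155,0.304,0.21],
    [-0.155,0.304,0.21],
  ],
  claw=[100,100,100,100,100],
)

```text
time_s: 4.8
tcp_pos: [0.6403, 0.0759, 0.1921]
tcp_rot: [-0.005, -0.086, 0.996, 0.0]
ft_force: [0.2, -0.7, 0.1]
grip_width: 0.856
grip_force: 0.0
```

```bash
python3 -c "
from h import *
plan([113,8,25])"
```

```text
t 4.8 mouth-frame tcp mm [108.5   9.4 192.1] F [ 0.2 -0.7  0.1] grip 0.8562786603466233
dp [-0.02  -0.005  0.557] dr [ 0.001 -0.009  0.   ]
```

Call:
send_rows(
  dr=[
    [0,0,0],
    [0,0,0],
    [0,0,0],
    [0,0,0],
    [0,0,0],
  ],
  dp=[
    [-0.01,0,0],
    [-0.01,0,0.1],
    [-0.01,0,0.22],
    [-0.01,0,0.33],
    [-0.01,0,0.33],
  ],
  claw=[100,100,100,100,100],
)

```text
time_s: 5.3
tcp_pos: [0.6444, 0.0754, 0.0959]
tcp_rot: [-0.003, -0.086, 0.996, 0.0]
ft_force: [0.4, -0.3, 0.4]
grip_width: 0.997
grip_force: 0.0
```

```bash
python3 -c "
from h import *
plan([113,8,25])"
```

```text
t 5.3 mouth-frame tcp mm [112.5   8.2  95.9] F [ 0.4 -0.3  0.4] grip 0.997327798449591
dp [-0.003 -0.001  0.236] dr [ 0.001 -0.005 -0.001]
```

Call:
send_rows(
  dr=[
    [0,0,0],
    [0,0,0],
    [0,0,0],
    [0,0,0],
    [0,0,0],
  ],
  dp=[
    [0,0,0.08],
    [0,0,0.16],
    [0,0,0.24],
    [0,0,0.24],
    [0,0,0.24],
  ],
  claw=[100,100,100,100,100],
)

```text
time_s: 5.8
tcp_pos: [0.6472, 0.0759, 0.029]
tcp_rot: [0.001, -0.086, 0.996, -0.0]
ft_force: [-0.6, -0.3, 0.6]
grip_width: 1.002
grip_force: 0.0
```

```bash
python3 -c "
from h import *
plan([62,8,25])"
```

```text
t 5.8 mouth-frame tcp mm [115.3   8.2  29. ] F [-0.6 -0.3  0.6] grip 1.0018730094625496
dp [ 0.178 -0.001  0.013] dr [-0.     0.002 -0.001]
```

Call:
send_rows(
  dr=[
    [0,0,0],
    [0,0,0],
    [0,0,0],
    [0,0,0],
    [0,0,0],
  ],
  dp=[
    [0.04,0,0],
    [0.07,0,0],
    [0.1,0,0],
    [0.13,0,0],
    [0.15,0,0],
  ],
  claw=[100,100,100,100,100],
)

```text
time_s: 6.3
tcp_pos: [0.6013, 0.0683, 0.0274]
tcp_rot: [0.001, -0.086, 0.996, -0.0]
ft_force: [3.0, 0.8, 2.6]
grip_width: 0.999
grip_force: 1.5
```

Call:
send_rows(
  dr=[
    [0,0,0],
    [0,0,0],
    [0,0,0],
  ],
  dp=[
    [0.01,0,0],
    [0.02,0,0],
    [0.02,0,0],
  ],
  claw=[100,100,100],
)

```text
time_s: 6.6
tcp_pos: [0.5952, 0.0673, 0.0265]
tcp_rot: [-0.0, -0.086, 0.996, -0.0]
ft_force: [0.8, 0.7, 0.5]
grip_width: 0.998
grip_force: 0.6
```

```bash
cat >> h.py <<'E'
def blk():
    im=grab("scene");P=cloud(im);q=(P-M)@Rm*1000
    m=(q[...,0]>-20)&(q[...,0]<125)&(q[...,1]>-90)&(q[...,1]<120)&(q[...,2]>44)&(q[...,2]<56)
    print("block",m.sum(),cv2.minAreaRect(q[m][:,:2].astype(np.float32))); return im
E
python3 -c "
from h import *
plan([58,8,25]);blk()"
```

```text
t 6.6 mouth-frame tcp mm [62.6  8.7 26.5] F [0.8 0.7 0.5] grip 0.9975601857950791
dp [ 0.015 -0.002  0.005] dr [ 0.    -0.001 -0.   ]
block 474 ((40.477569580078125, 5.501190185546875), (67.15081024169922, 148.4325714111328), 0.3128015100955963)
```

Call:
send_rows(
  dr=[
    [0,0,0],
    [0,0,0],
    [0,0,0],
    [0,0,0],
  ],
  dp=[
    [0.005,0,0],
    [0.01,0,0],
    [0.015,0,0],
    [0.015,0,0],
  ],
  claw=[100,100,100,100],
)

```text
time_s: 7.05
tcp_pos: [0.5912, 0.0666, 0.0266]
tcp_rot: [0.0, -0.086, 0.996, 0.0]
ft_force: [3.1, -0.4, -0.9]
grip_width: 1.003
grip_force: 1.4
```

Call:
send_rows(
  dr=[
    [0,0,0],
    [0,0,0],
  ],
  dp=[
    [0.006,0,0],
    [0.006,0,0],
  ],
  claw=[100,100],
)

```text
time_s: 7.25
tcp_pos: [0.5909, 0.0663, 0.0273]
tcp_rot: [0.002, -0.086, 0.996, 0.0]
ft_force: [8.4, 0.6, 0.7]
grip_width: 0.999
grip_force: 3.7
```

The force is rising against the wall. One more light press, then I back off and rise.

Call:
send_rows(
  dr=[
    [0,0,0],
    [0,0,0],
    [0,0,0],
  ],
  dp=[
    [0.006,0,0],
    [0.006,0,0],
    [0.006,0,0],
  ],
  claw=[100,100,100],
)

```text
time_s: 7.55
tcp_pos: [0.5906, 0.0663, 0.028]
tcp_rot: [0.004, -0.085, 0.996, 0.0]
ft_force: [10.8, 1.8, 0.5]
grip_width: 0.999
grip_force: 6.0
```

Call:
send_rows(
  dr=[
    [0,0,0],
    [0,0,0],
    [0,0,0],
    [0,0,0],
    [0,0,0],
  ],
  dp=[
    [-0.04,0,0],
    [-0.1,0,0],
    [-0.16,0,0],
    [-0.16,0,0],
    [-0.16,0,-0.1],
  ],
  claw=[100,100,100,100,100],
)

```text
time_s: 8.05
tcp_pos: [0.6316, 0.074, 0.053]
tcp_rot: [-0.004, -0.086, 0.996, 0.0]
ft_force: [-0.7, 0.1, 0.7]
grip_width: 0.999
grip_force: 0.0
```

Call:
send_rows(
  dr=[
    [0,0,0],
    [0,0,0],
    [0,0,0],
    [0,0,0],
    [0,0,0],
  ],
  dp=[
    [0,0,-0.15],
    [0,0,-0.3],
    [0,0,-0.45],
    [0,0,-0.6],
    [0,0,-0.6],
  ],
  claw=[100,100,100,100,100],
)

```text
time_s: 8.55
tcp_pos: [0.6361, 0.0742, 0.2428]
tcp_rot: [0.004, -0.086, 0.996, -0.0]
ft_force: [0.0, -0.1, -0.6]
grip_width: 0.999
grip_force: 0.0
```

Call:
send_rows(
  dr=[
    [0,0,0],
    [0,0,0],
    [0,0,0],
    [0,0,0],
    [0,0,0],
  ],
  dp=[
    [0.15,0,0],
    [0.3,0,0],
    [0.45,0,0],
    [0.6,0,0],
    [0.6,0,0],
  ],
  claw=[100,100,100,100,100],
)

```text
time_s: 9.05
tcp_pos: [0.4517, 0.0429, 0.2352]
tcp_rot: [-0.003, -0.086, 0.996, 0.0]
ft_force: [0.9, 0.1, -0.2]
grip_width: 1.0
grip_force: 0.0
```

Run:
```python
from h import *
plan([58,8,25]); im=blk(); cv2.imwrite("pics/s4.png",im["pixels"][150:350,150:380].repeat(3,0).repeat(3,1))
```

```text
t 9.05 mouth-frame tcp mm [-82.9   9.3 235.2] F [ 0.9  0.1 -0.2] grip 1.0004602067800696
dp [-0.473 -0.005  0.698] dr [ 0.001 -0.005 -0.001]
block 963 ((25.20358657836914, 5.9542999267578125), (150.713134765625, 53.485111236572266), 89.33863067626953)
```

View pics/s4.png

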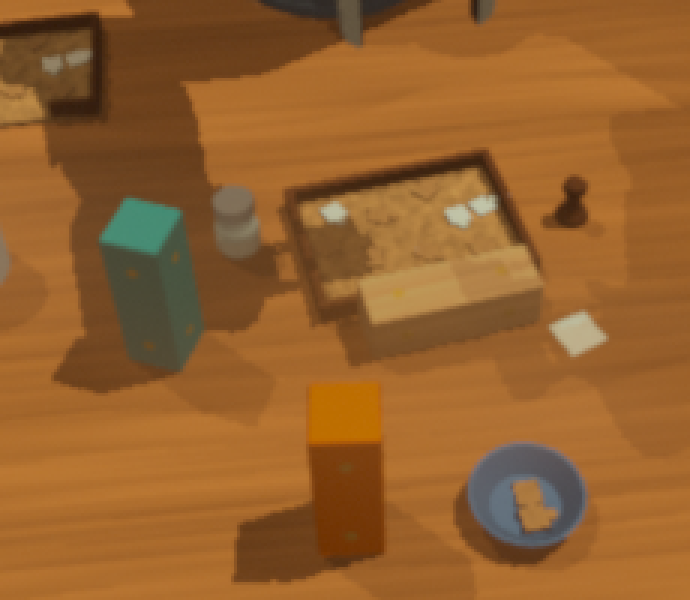

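The block lies flush at (450,300) in the crop, centred at mouth-frame (25, 6) mm, and covers the whole mouth. Everything else is where it was and the arm is clear.

Call:
send_rows(
  dr=[
    [0,0,0],
    [0,0,0],
  ],
  dp=[
    [0,0,0],
    [0,0,0],
  ],
  claw=[100,100],
)

```text
time_s: 9.3
tcp_pos: [0.4582, 0.0434, 0.2363]
tcp_rot: [-0.0, -0.086, 0.996, 0.0]
ft_force: [-0.2, 0.7, -0.2]
grip_width: 1.003
grip_force: 0.0
```

```bash
python3 -c "
from station import arm
print(arm.sign_off())"
```

```text
the job is handed in; nothing more can be done
None
```

I pushed the beech block over and slid it flush against the tray, where it covers the whole mouth; nothing else was moved, the arm ended clear, and I handed the job in at about 9.3 s.

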